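# Load an X-ray analyser and hold its shield cover shut

## Robot

A 6-joint arm with a two-finger parallel gripper is mounted at the origin on a cart in front of the work surface, level with it; the furniture and walls round the work are solid. World frame = base frame: x ahead of the robot, y to its left, z up, the work surface at z = 0. Lengths are in mm, angles in rad, forces in N, time in s.
With the tool pointing down it reaches from about 300 to 775 mm from the base axis. Payload 14.6 kg.
Tool frame: the origin (TCP) lies at the very end of the fingers, on their centre line; the grasp point (between the pads) lies 19 mm behind it (grip_point_offset is the distance from the TCP to the grasp point, in mm); z points along the fingers, y is the line along which they close (so a half turn about z gives the same grasp; the last joint's range is limited). The gripper opens to 94 mm and grips with 3 to 60 N. Pads are 16 mm wide; open, the fingers measure 119 mm over their backs; the gripper's body (75 mm by 177 mm) begins 78 mm behind the grasp point.
Start: joints at [1.107, 0.3, 1.521, -0, 1.321, -0.067], TCP at [212.554, 507.257, 205.446] pointing down, gripper open.
Joint ranges: [-3.03, 3.03], [-0.79, 2.21], [0.23, 2.52], [-1.04, 4.18], [0, 3.07], [-2.55, 2.55]. Speed limits (rad/s): [2.22, 2.22, 2.57, 3.14, 3.14, 3.14].

## Interface

Orientations are given as [roll, pitch, yaw] about the fixed x, y, z axes, in that order (R = Rz(yaw) Ry(pitch) Rx(roll)).
In Python, from cell import read_state, camera, camera_info, sign_off, grip_point_offset gives the robot as it stands.
- The arm moves only by the shell command python3 -m handwheel 'ROWS' [FORCE]. ROWS is text: rows parted by semicolons, each of 5 numbers parted by spaces: the shift along the world's x, y, z in units of 40 mm (1.0 is 40 mm), then the turn about the world's z in units of 5 degrees (1.0 is 5 degrees), then the closure, from 0 (fully open) to 1 (shut). In form: dx dy dz yaw gripper; .... A call has 1 to 12 rows; each row shifts and turns the commanded pose from where the row before left it; what a row does not reach is not made up. A row lasts 1/12 s, in which the tool goes at most 41.7 mm and 7.16 degrees, less where a joint would pass 70% of its speed; a pose out of reach is approached as far as the arm can. A call is refused whole if a number of a shift passes 1 or a number of a turn 1, either way. A call with a gripper value outside its range is refused whole. The fingers move at their own pace and stop on an object; FORCE is the grip in N (left out, the last holds). Time passes only in rows, so rows that do not move let the fingers close. It gives the time, the measured TCP pose, the force, the opening and the grip force at its end, in the units of the state.
- read_state(): the state, without advancing time (a new reading comes with each control period).
- camera(name): name is "scene" or "top"; returns (picture, depth): 420x560x3 uint8, red, green, blue; 420x560 float32, mm along the optical axis (not along the pixel's ray), 0 where there is no reading.
- camera_info(name): a dict with "intrinsics" (3x3 intrinsics, pixels), "k1" (the pictures are not rectified: a ray, as slopes to the right and down, at radius r is drawn at 1 + k1 r^2 times it, then the intrinsics apply), "world_from_camera" (4x4, takes a point from camera to world coordinates). Camera axes: x right, y down, z forward; pixel columns grow to the right and rows downward; lengths in mm; the calibration is good to about 2 mm. A picture is of the moment at which its call begins. camera_info takes no time and is no camera call.
- sign_off(): hands the job in; it is judged then, once.
The state is a dict: "clock": time; "joints": joint angles; "qd": joint speeds; "effort": joint torques, N m; "eef_pos": TCP position; "eef_rot": TCP orientation; "wrist_force": force on the tool from outside, world axes, zero at the start; "moment": the same for the moment, N m; "finger_gap": finger opening in mm; "finger_force": force on a finger pad.
Only numpy, scipy, OpenCV 4.12 (cv2) and the standard library are available. Lean on these libraries where they do the work, as an engineer would, in place of code of your own. Each camera call takes 0.05 s, during which the arm holds its last target. There are 200 camera calls.

## Task

Load the small X-ray analyser: stand the sample cup, blue ring down, fully home in the deck's round pocket and let go of it. Then take the shield cover by its handle, slide it back with its rear tongue under the console's lip until its blind hole drops onto the locating pin, and gently press it all the way down onto the deck against the two sprung interlock plungers. The reading runs only while both are pressed, so finish with the gripper still holding the cover down; leave everything else on the bench where it stands.

Things in the scene. Friction and masses are not known exactly. Their poses are not given: they have to be found in the camera images.
- deck (a point): Centre of the top face of the analyser's fixed aluminium deck, 34 mm above the bench (bench z = 0). x points away from the user to the white console, y left, z up. The deck is 140 mm wide (y) and begins 70 mm in front of this point; the console's front face is 65 mm behind it, its back 132 mm, its top 44 mm above the deck.
- slot (a point): Mouth of the tongue slot in the console's front face, on the deck's centre line, at deck height. The slot is 68 mm wide (y), 19 mm deep (x) and reaches from the deck to the console lip's underside, 24 mm above the deck. Axes as the deck's.
- pocket (a point): Centre of the floor of the round pocket in the middle of the deck, 10 mm right below deck: 44 mm diameter, 10 mm deep, dark window in its floor. Axes as the deck's.
- pin_foot (a point): Foot of the fixed steel locating pin, on the deck face, 48 mm in front of the pocket's centre. The pin is 8 mm in diameter, 9 mm tall, and narrows over its top 3 mm to 4 mm. Axes as the deck's. The cover hides it while being slid on.
- interlock_l (a joint): Left brass interlock plunger, 10 mm diameter, 42 mm left of the pocket's centre. 0 = standing 4 mm proud of the deck, 0.004 = pressed flush with it. Spring: 3 N at 0, 7 N when flush.
- interlock_r (a joint): Right brass interlock plunger, 42 mm right of the pocket's centre; same values and spring as the left.
- cup_center (a point): Centre, half-way up, of the sample cup, 40 mm tall, 45 g: blue film ring at its lower end (40 mm diameter, 7 mm tall), white body 34 mm diameter, grey cap. z points from ring to cap. It starts standing ring down on the bench. Seated in the pocket, this point is 20 mm above the pocket's floor and the cup stands 30 mm out of the deck.
- cover_grip (a point): Centre of the shield cover's black handle bar: 12 mm thick (x), 64 mm long (y), 14 mm high, on two end posts, its underside 14 mm clear of the blue hood. x points to the tongue. 66 mm above the cover's flat underside; cover 73 mm high in all, about 0.26 kg. It starts flat on the bench. With the cover shut this point is right above the pocket's centre.
- cover_hole (a point): Mouth of the blind hole in the cover's flat underside, 48 mm in front of the handle centre and 66 mm below it: 12 mm diameter, 11 mm deep. Axes as the handle's. With the cover shut this point lies at pin_foot.
- cover_tongue (a point): Tip of the cover's rear tongue, at the underside, 74 mm behind the handle centre: 60 mm wide, 6 mm thick, 16 mm long; 9 mm inside the slot when shut. The flange around is 14 mm thick, 62 mm in front of the handle, 58 behind, 55 to each side. Cavity under the hood: from 20 mm in front of the handle to 38 mm behind it, 48 mm wide, 41 mm high, open below.
- petri: Bystander: petri dish, 60 mm diameter, 15 mm tall; origin at the centre of its underside.
- timer: Bystander: lab timer, 62x66x20 mm; origin at the centre of its underside.
- vial: Bystander: small vial with black cap, 22 mm diameter, 50 mm tall; origin at the centre of its underside.
- marker: Bystander: marker with blue cap, 13x135x15 mm, lying; origin at the centre of its underside.

How it is judged:
By the outcome, as a careful person would: the job done as asked, in the order asked, and still so for the second after the job is handed in, while the arm keeps its last pose, push and grip.
It also fails if it takes over 51 s, if anything falls off the work surface, if the arm or the gripper's body presses on something with over 40 N, if the wrist force passes 120 N, or if a joint passes its speed limit or range.

## Working session

There is one attempt and no reset: what is moved stays moved. The work goes in short steps, Python scripts to look and compute and a shell command to move; the robot and the scene stay as the last step left them, time stands still between calls to the robot, and variables do not carry over. Pictures are saved under pics/ and viewed, at most 10 in all, crops included, and the job is handed in when it is done.

```bash
mkdir -p pics; ls
cat > h.py <<'E'
import numpy as np, cv2
from cell import *
def shot(n,f=None):
    im,d=camera(n)
    if f: cv2.imwrite('pics/'+f,im[:,:,::-1])
    return im,d
def slopes(n,uv):
    i=camera_info(n);K=np.array(i['intrinsics'],float);k=i['k1']
    uv=np.atleast_2d(np.array(uv,float))
    p=np.c_[(uv[:,0]-K[0,2])/K[0,0],(uv[:,1]-K[1,2])/K[1,1]];s=p.copy()
    for _ in range(20): s=p/(1+k*(s**2).sum(1,keepdims=True))
    return s
def plane(n,uv,z):
    T=np.array(camera_info(n)['world_from_camera'],float);s=slopes(n,uv)
    r=np.c_[s,np.ones(len(s))]@T[:3,:3].T;o=T[:3,3]
    return o+r*((z-o[2])/r[:,2:3])
def cloud(n,d):
    T=np.array(camera_info(n)['world_from_camera'],float)
    v,u=np.mgrid[:d.shape[0],:d.shape[1]]
    s=slopes(n,np.c_[u.ravel(),v.ravel()]);z=d.ravel()[:,None]
    P=(np.c_[s,np.ones(len(s))]*z)@T[:3,:3].T+T[:3,3]
    P[z[:,0]<=0]=np.nan
    return P.reshape(d.shape+(3,))
E
python3 - <<'E'
from h import *
for n in('top','scene'):
    im,d=shot(n,n+'0.png');np.savez(n+'0.npz',im=im,d=d);i=camera_info(n);print(n,i)
print(read_state(),grip_point_offset)
E
```

```text
pics
top {'intrinsics': array([[390.51259835,   0.        , 279.76525827],
       [  0.        , 390.51259835, 208.04040573],
       [  0.        ,   0.        ,   1.        ]]), 'k1': -0.09631686766150466, 'world_from_camera': array([[ 9.22342919e-03, -9.86380130e-01,  1.64222918e-01,
         3.68135854e+02],
       [-9.99787802e-01, -6.07148562e-03,  1.96847021e-02,
        -6.64201733e+01],
       [-1.84195219e-02, -1.64369631e-01, -9.86226823e-01,
         1.11072268e+03],
       [ 0.00000000e+00,  0.00000000e+00,  0.00000000e+00,
         1.00000000e+00]])}
scene {'intrinsics': array([[429.05472074,   0.        , 284.47058629],
       [  0.        , 429.05472074, 203.68690731],
       [  0.        ,   0.        ,   1.        ]]), 'k1': -0.05473971936496751, 'world_from_camera': array([[ 6.85732662e-01, -4.78326143e-01,  5.48611717e-01,
        -1.18849571e+02],
       [-7.27616733e-01, -4.69722597e-01,  4.99934567e-01,
        -6.53217977e+02],
       [ 1.85635471e-02, -7.42000527e-01, -6.70142233e-01,
         8.76949709e+02],
       [ 0.00000000e+00,  0.00000000e+00,  0.00000000e+00,
         1.00000000e+00]])}
{'clock': 0.1, 'joints': array([ 1.10737836e+00,  3.00385833e-01,  1.52151071e+00,  4.86142614e-06,
        1.32067697e+00, -6.66111861e-02]), 'qd': array([ 5.09757016e-04, -1.46919721e-03, -1.68796943e-03,  2.58505570e-04,
        2.01052129e-04,  3.24569332e-05]), 'effort': array([ 2.09300859e-03, -5.32649732e+01, -3.53280544e+01,  7.09508755e-02,
        2.36222288e-02, -6.82614609e-05]), 'eef_pos': array([212.46736954, 507.05935534, 204.96286597]), 'eef_rot': array([-3.14061428e+00, -6.99863350e-05,  2.74478463e+00]), 'wrist_force': array([ 0.05700681,  1.07283802, -0.0573195 ]), 'moment': array([-0.03002909,  0.01375061, -0.01303224]), 'finger_force': 0.0, 'finger_gap': 93.8491030945793} 18.8
```

View pics/top0.png

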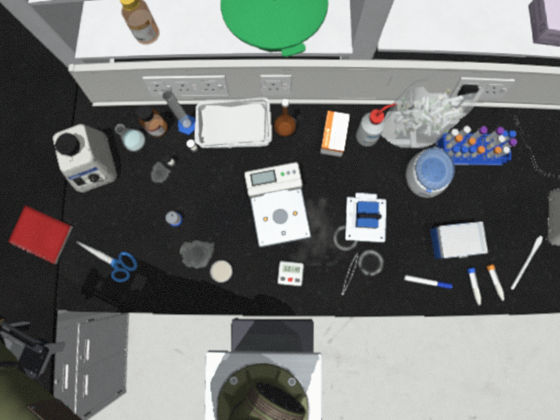

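View pics/scene0.png

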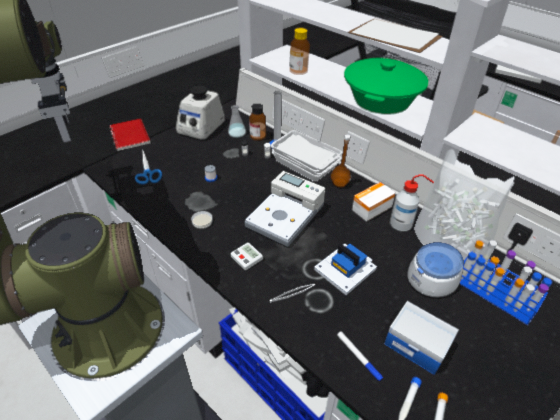

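The top view shows the analyser around pixel (281,210), the cup at (174,218), the cover with its blue hood at (366,217), and the timer, petri dish and marker nearby. The scene view shows the same layout, with the cup at (210,172).

Run:
```python
from h import *
z=np.load('top0.npz');im,d=z['im'],z['d'];P=cloud('top',d);hsv=cv2.cvtColor(im,cv2.COLOR_RGB2HSV)
Z=P[...,2]
def box(u0,u1,v0,v1):
    m=np.zeros(Z.shape,bool);m[v0:v1,u0:u1]=1;return m
B=box(245,315,188,250)
print('bench z',np.nanmedian(Z[box(320,340,200,225)]),'deck',np.nanmedian(Z[B&(abs(Z-34)<8)]),'console',np.nanpercentile(Z[box(250,300,165,190)],[50,90]))
def rect(m,h,name):
    c,_=cv2.findContours(m.astype(np.uint8),cv2.RETR_EXTERNAL,cv2.CHAIN_APPROX_NONE);c=max(c,key=cv2.contourArea)
    w=plane('top',c[:,0,:],h)[:,:2].astype(np.float32);r=cv2.minAreaRect(w);print(name,r,cv2.boxPoints(r).round(1).tolist());return w
bright=(hsv[...,2]>130)
rect(B|box(240,320,160,250)&True if 0 else (bright&box(240,320,188,255)),34,'deck front')
C=box(335,395,188,250)
fl=C&(hsv[...,2]>150)&(hsv[...,1]<60)
rect(cv2.morphologyEx(fl.astype(np.uint8),cv2.MORPH_CLOSE,np.ones((25,25))),14,'flange')
blue=C&(hsv[...,1]>100)&(hsv[...,2]>40)&(abs(hsv[...,0].astype(int)-110)<15)
rect(cv2.morphologyEx(blue.astype(np.uint8),cv2.MORPH_CLOSE,np.ones((5,5))),45,'hood')
print('cover z pct',np.nanpercentile(Z[C],[5,50,80,90,95,99]))
hb=C&(Z>62)
v,u=np.nonzero(hb);print('bar by depth',len(u),P[hb].mean(0),u.min(),u.max(),v.min(),v.max())
D=box(160,188,205,230)
cu=D&(Z>30)
print('cup',np.nanmax(Z[D]),cu.sum(),np.median(P[cu],0))
v,u=np.nonzero(cu);print(u.min(),u.max(),v.min(),v.max())
top=cv2.resize(im[150:260,150:400],None,fx=3.2,fy=3.2,interpolation=cv2.INTER_CUBIC)
cv2.imwrite('pics/topcrop.png',top[:,:,::-1])
z=np.load('scene0.npz');s=cv2.resize(z['im'][150:300,190:390],None,fx=4,fy=4,interpolation=cv2.INTER_CUBIC);cv2.imwrite('pics/scenecrop.png',s[:,:,::-1])
```

```text
bench z -0.1900349392408316 deck 33.331752176909845 console [77.80320275 80.89503092]
deck front ((535.7916259765625, -41.167144775390625), (168.89373779296875, 149.36659240722656), 11.11296558380127) [[438.5, 15.800000190734863], [467.29998779296875, -130.6999969482422], [633.0, -98.19999694824219], [604.2999877929688, 48.400001525878906]]
flange ((527.5617065429688, -288.1950988769531), (112.67049407958984, 136.70858764648438), 86.90129852294922) [[456.29998779296875, -340.79998779296875], [592.7999877929688, -348.1000061035156], [598.9000244140625, -235.60000610351562], [462.3999938964844, -228.1999969482422]]
hood ((530.3885498046875, -286.704345703125), (59.96028518676758, 70.21275329589844), 86.70082092285156) [[493.6000061035156, -314.6000061035156], [563.7000122070312, -318.70001220703125], [567.2000122070312, -258.79998779296875], [497.1000061035156, -254.8000030517578]]
cover z pct [-2.49459828  3.35213113 16.66258492 44.70998249 46.96761886 73.15088696]
bar by depth 94 [ 521.88520993 -286.4303001    72.18163692] 358 382 213 218
cup 47.90852866666205 113 [519.09719854 258.58468684  39.80093706]
166 178 212 222
```

View pics/topcrop.png

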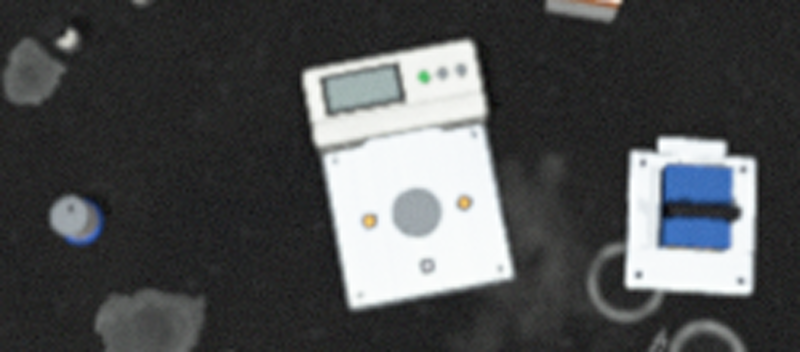

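View pics/scenecrop.png

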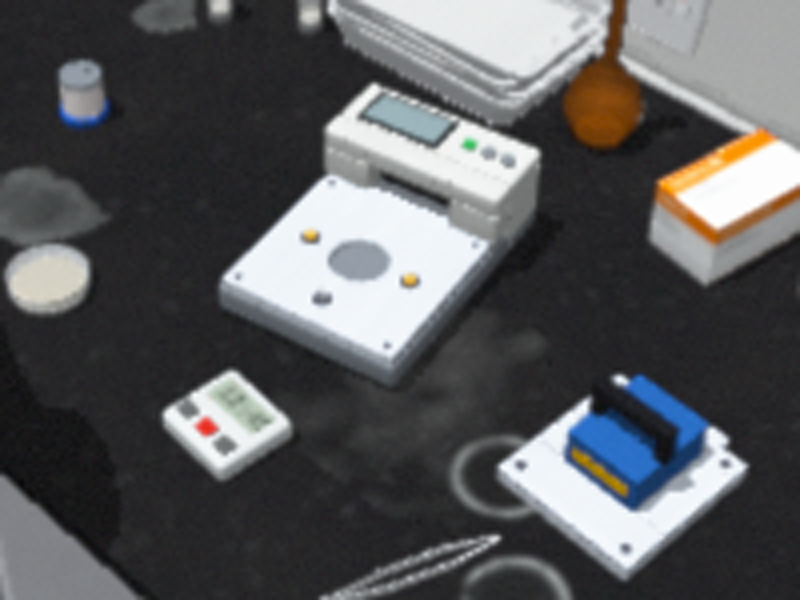

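The top crop (3.2×, offset 150,150) shows the pocket at (416,212), plungers at (369,221) and (464,202), the pin at (428,266), the cup cap at (70,215), and the bar from (663,210) to (740,213). The scene crop (4×, offset 190,150) agrees: pocket (358,261), plungers (311,236) and (410,280), pin (321,298), cup (80,90), and tongue facing the back.

```bash
cat >> h.py <<'E'
def blobs(m,u0,u1,v0,v1,w=None):
    k=np.zeros(m.shape,np.uint8);k[v0:v1,u0:u1]=m[v0:v1,u0:u1]
    n,l,s,c=cv2.connectedComponentsWithStats(k)
    o=[(int(s[i,4]),c[i].round(2)) for i in range(1,n)];return sorted(o,key=lambda t:-t[0])
def tri(ut,us):
    A=[];b=[]
    for n,uv in(('top',ut),('scene',us)):
        T=np.array(camera_info(n)['world_from_camera'],float);s=slopes(n,[uv])[0];r=T[:3,:3]@np.r_[s,1];r/=np.linalg.norm(r)
        M=np.eye(3)-np.outer(r,r);A.append(M);b.append(M@T[:3,3])
    x=np.linalg.lstsq(np.vstack(A),np.hstack(b),rcond=None)[0]
    return x.round(1),(np.vstack(A)@x-np.hstack(b)).round(1)
E
python3 - <<'E'
from h import *
I={n:np.load(n+'0.npz')['im'] for n in('top','scene')}
H={n:cv2.cvtColor(I[n],cv2.COLOR_RGB2HSV).astype(int) for n in I}
def show(lbl,n,m,box,zs,k=2):
    for a,c in blobs(m,*box)[:k]: print(lbl,n,a,c,[plane(n,c,z)[0,:2].round(1).tolist() for z in zs])
br=lambda n:(H[n][...,0]>10)&(H[n][...,0]<30)&(H[n][...,1]>70)&(H[n][...,2]>110)
show('brass','top',br('top'),(250,310,195,240),[38]);show('brass','scene',br('scene'),(250,310,200,230),[38])
gr=lambda n,lo,hi:(H[n][...,2]<hi)&(H[n][...,2]>lo)&(H[n][...,1]<70)
show('pocket','top',gr('top',90,185),(266,295,203,230),[34,24],1);show('pocket','scene',gr('scene',90,185),(268,292,205,226),[34,24],1)
show('pin','top',gr('top',50,190),(277,291,226,240),[34,43]);show('pin','scene',gr('scene',50,185),(264,276,218,229),[34,40])
show('bar','top',(H['top'][...,2]<60),(352,386,208,225),[73,66],1)
show('bar','scene',(H['scene'][...,2]<60),(330,362,240,268),[73,66],1)
cap=lambda n:(H[n][...,2]>70)&(H[n][...,1]<60)
show('cap','top',cap('top'),(160,190,205,230),[40],1);show('cup all','top',H['top'][...,2]>70,(160,190,205,230),[20],1)
bl=lambda n:(abs(H[n][...,0]-112)<15)&(H[n][...,1]>140)&(H[n][...,2]>80)
show('ring','top',bl('top'),(160,190,205,230),[3]);show('cap','scene',(H['scene'][...,2]>60)&~bl('scene'),(200,222,160,183),[40],1);show('ring','scene',bl('scene'),(200,222,160,185),[3])
v,u=np.nonzero(cap('top')[205:230,160:190]);print(u.min()+160,u.max()+160,v.min()+205,v.max()+205)
# bar edge and hood direction
m=(H['top'][...,2]<60);k=np.zeros(m.shape,np.uint8);k[208:225,352:386]=m[208:225,352:386]
n,l,s,c=cv2.connectedComponentsWithStats(k);i=1+s[1:,4].argmax();v,u=np.nonzero(l==i)
W=plane('top',np.c_[u,v],73)[:,:2].astype(np.float32);r=cv2.minAreaRect(W);print('bar rect',r)
for n,box in(('top',(266,295,203,230)),('scene',(268,292,205,226))):
    print(n,I[n][box[2]:box[3]:3,box[0]:box[1]:3,1].tolist() if n=='top' else '')
E
```

```text
brass top 9 [264.89 218.67] [[516.6, -4.0]]
brass top 8 [294.5 213. ] [[533.0, -86.1]]
brass scene 7 [292.   219.71] [[534.0, -88.4]]
brass scene 6 [267.  208.5] [[517.7, -5.6]]
pocket top 160 [279.62 215.99] [[525.0, -44.7], [526.4, -44.5]]
pocket scene 106 [279.2  214.78] [[526.4, -46.0], [534.0, -38.8]]
pin top 9 [283.   232.56] [[478.7, -54.5], [477.8, -54.6]]
pin scene 12 [269.92 224.25] [[480.7, -54.0], [476.5, -58.3]]
pin scene 1 [275. 218.] [[508.6, -46.7], [504.1, -51.0]]
bar top 73 [367.89 215.3 ] [[522.6, -282.8], [523.7, -284.3]]
bar scene 369 [345.96 247.77] [[527.3, -278.0], [532.9, -274.8]]
cap top 156 [171.97 217.35] [[518.1, 257.1]]
cup all top 213 [173.38 218.38] [[518.0, 258.8]]
ring top 19 [179.11 221.68] [[510.8, 246.5]]
ring top 2 [171.5 225. ] [[500.9, 268.4]]
cap scene 168 [209.83 171.97] [[509.8, 242.1]]
ring scene 26 [210.27 179.42] [[513.7, 250.2]]
165 179 211 223
bar rect ((521.7996826171875, -283.1169128417969), (59.56245803833008, 10.602137565612793), 87.43896484375)
top [[249, 249, 249, 250, 250, 249, 248, 249, 249, 248], [250, 249, 249, 250, 250, 249, 249, 250, 249, 249], [250, 250, 250, 238, 186, 179, 225, 250, 250, 248], [250, 249, 240, 164, 168, 166, 162, 228, 251, 180], [247, 249, 216, 166, 166, 168, 170, 186, 251, 215], [168, 249, 221, 168, 165, 166, 169, 200, 251, 251], [217, 249, 249, 173, 168, 167, 167, 247, 250, 251], [250, 250, 250, 249, 236, 231, 248, 251, 251, 251], [250, 250, 249, 249, 250, 251, 250, 251, 250, 251]]
scene
```

```bash
python3 -m handwheel '0.7 -0.57 0 0 0;0.7 -0.57 0 0 0;0.7 -0.57 0 0 0;0.7 -0.57 0 0 0;0.7 -0.57 0 0 0;0.7 -0.57 0 0 0;0.7 -0.57 0 0 0;0.7 -0.57 0 0 0;0.7 -0.57 0 0 0;0.7 -0.57 0 0 0;0.64 -0.54 0 0 0;0 0 0 0 0'
```

```text
clock: 1.1
eef_pos: [521.3, 253.9, 204.7]
eef_rot: [-3.141, 0.0, 2.741]
wrist_force: [-0.7, -0.0, 0.1]
finger_gap: 94.2
finger_force: 0.0
```

```bash
python3 -m handwheel '0 0 -0.9 0 0;0 0 -0.9 0 0;0 0 -0.9 0 0;0 0 -0.8 0 0;0 0 -0.5 0 0;0 0 0 0 0;0 0 0 0 0;0 0 0 0 0'
```

```text
clock: 1.77
eef_pos: [518.7, 258.1, 47.0]
eef_rot: [3.14, 0.001, 2.745]
wrist_force: [0.2, 0.5, 0.2]
finger_gap: 94.1
finger_force: 0.0
```

Run:
```python
from h import *
for n in('top','scene'):
    im,d=shot(n);np.savez(n+'1.npz',im=im,d=d)
a=np.load('top1.npz')['im'][185:245,145:205];b=np.load('scene1.npz')['im'][130:190,180:240]
cv2.imwrite('pics/cup1.png',cv2.resize(np.hstack([a,b]),None,fx=6,fy=6)[:,:,::-1])
print(read_state()['eef_pos'])
```

```text
[518.915122   258.12675712  47.32128984]
```

View pics/cup1.png

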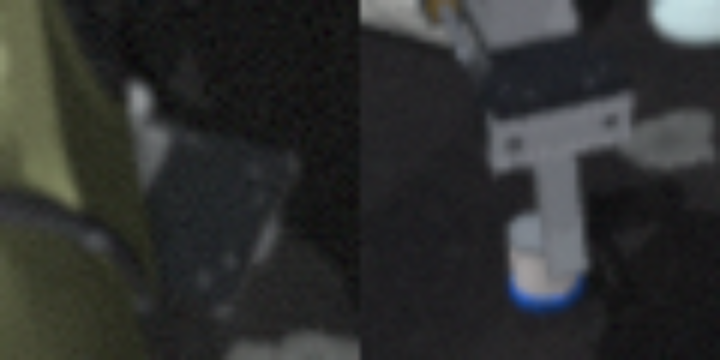

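The left half (top view) shows only the hand, which hides the cup. In the right half (scene view) the finger hangs beside the cup at about (545,230), and the cup is between the fingers.

```bash
python3 -m handwheel '0 0 -0.4 0 0;0 0 -0.38 0 0;0 0 0 0 0.3;0 0 0 0 0.7;0 0 0 0 0.7;0 0 0 0 0.7;0 0 0 0 0.7;0 0 0 0 0.7;0 0 0 0 0.7' 20
```

```text
clock: 2.62
eef_pos: [518.3, 257.7, 14.6]
eef_rot: [3.141, 0.0, 2.745]
wrist_force: [-0.3, 0.1, 0.6]
finger_gap: 50.2
finger_force: 0.0
```

```bash
python3 -m handwheel '0 0 0 0 0.75;0 0 0 0 0.75;0 0 0 0 0.75;0 0 0 0 0.75;0 0 0 0 0.75;0 0 0 0 0.75;0 0 0 0 0.75;0 0 0 0 0.75' 20
```

```text
clock: 3.28
eef_pos: [518.2, 257.7, 14.3]
eef_rot: [3.141, 0.0, 2.745]
wrist_force: [0.5, 1.1, 1.6]
finger_gap: 33.7
finger_force: 20.0
```

```bash
python3 -m handwheel '0 0 0.5 0 0.75;0 0 0.9 0 0.75;0 0 0.6 0 0.75;0 -0.9 0 0 0.75;0.02 -0.9 0 0 0.75;0.02 -0.9 0 0 0.75;0.02 -0.9 0 0 0.75;0.02 -0.9 0 0 0.75;0.02 -0.9 0 0 0.75;0.02 -0.9 0 0 0.75;0.02 -0.9 0 0 0.75;0.03 -0.38 0 0 0.75' && python3 -m handwheel '0 0 0 0 0.75;0 0 0 0 0.75;0 0 0 0 0.75'
```

```text
clock: 4.28
eef_pos: [524.5, -49.1, 94.1]
eef_rot: [-3.141, -0.0, 2.743]
wrist_force: [0.8, 0.4, -0.2]
finger_gap: 34.1
finger_force: 20.0
clock: 4.53
eef_pos: [524.8, -44.7, 94.1]
eef_rot: [3.142, -0.0, 2.745]
wrist_force: [-0.8, 0.7, -0.7]
finger_gap: 33.7
finger_force: 20.0
```

Run:
```python
from h import *
im,d=shot('scene','hov.png')
cv2.imwrite('pics/hovc.png',cv2.resize(im[130:260,210:370],None,fx=4.5,fy=4.5,interpolation=cv2.INTER_CUBIC)[:,:,::-1])
print(read_state()['eef_pos'],read_state()['finger_gap'])
```

```text
[524.83046147 -44.4339342   94.11459576] 33.613248086262324
```

View pics/hovc.png

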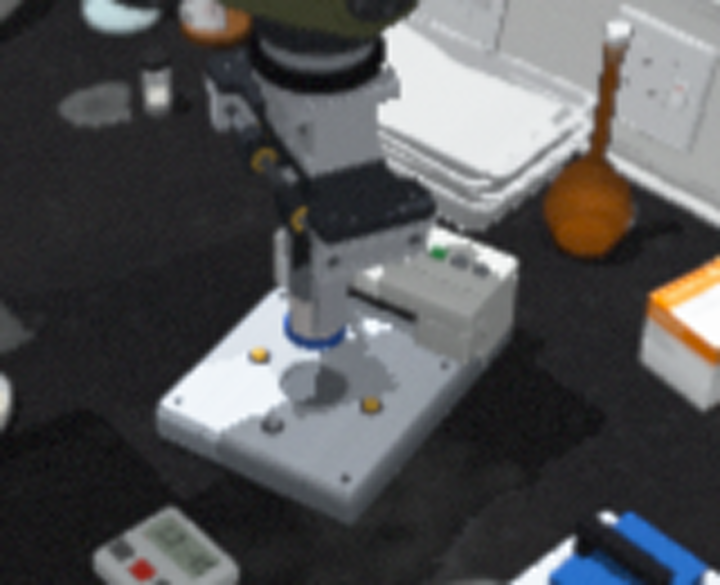

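The picture shows the cup hanging with its ring at about crop x 284–346, lower edge y 348. The pocket below is at about (313,384), with plungers at (260,355) and (371,405).

Run:
```python
from h import *
im=cv2.imread('pics/hov.png')[:,:,::-1];H=cv2.cvtColor(np.ascontiguousarray(im),cv2.COLOR_RGB2HSV).astype(int)
m=(abs(H[...,0]-112)<18)&(H[...,1]>110)&(H[...,2]>50)
k=np.zeros(m.shape,bool);k[190:212,268:292]=m[190:212,268:292]
v,u=np.nonzero(k);print(k.sum(),u.min(),u.max(),v.min(),v.max())
def proj(n,p):
    i=camera_info(n);T=np.linalg.inv(np.array(i['world_from_camera']));K=i['intrinsics'];q=T[:3,:3]@p+T[:3,3];s=q[:2]/q[2];s=s*(1+i['k1']*(s@s));return np.array([K[0,0]*s[0]+K[0,2],K[1,1]*s[1]+K[1,2]])
a=np.linspace(0,6.28,90)
c=np.array([proj('scene',np.array([524.8+20*np.cos(t),-44.5+20*np.sin(t),z])) for t in a for z in(79.8,86.8)])
print('expected ring',c.min(0),c.max(0), 'px/mm', proj('scene',np.array([524.8,-43.5,80.]))-proj('scene',np.array([524.8,-44.5,80.])))
for n,p in(('pocket',(525.2,-45.4,34)),('pocket scene',(526.4,-46,34))):print(n,proj('scene',np.array(p)))
```

```text
23 273 285 201 207
expected ring [271.38041797 196.21851553] [285.8353065  207.72752925] px/mm [-0.25942543 -0.16869879]
pocket [278.76199385 214.88497985]
pocket scene [279.20567347 214.77918492]
```

```bash
python3 -m handwheel '0.01 -0.022 -0.6 0 0.75;0 0 -0.48 0 0.75;0 0 0 0 0.75;0 0 0 0 0.75;0 0 -0.05 0 0.75;0 0 -0.05 0 0.75;0 0 0 0 0.75' && python3 -m handwheel '0 0 -0.05 0 0.75;0 0 -0.05 0 0.75;0 0 0 0 0.75;0 0 0 0 0.75'
```

```text
clock: 5.17
eef_pos: [525.9, -46.2, 48.0]
eef_rot: [3.141, 0.002, 2.745]
wrist_force: [-0.7, 2.5, 4.2]
finger_gap: 33.4
finger_force: 20.0
clock: 5.5
eef_pos: [525.9, -45.5, 43.6]
eef_rot: [3.14, 0.001, 2.745]
wrist_force: [2.6, 7.9, -0.9]
finger_gap: 33.7
finger_force: 20.0
```

```bash
python3 -m handwheel '0 0.02 -0.03 0 0.75;0 0 -0.03 0 0.75;0 0 -0.03 0 0.75;0 0 0 0 0.75;0 0 0 0 0.75'
```

```text
clock: 5.92
eef_pos: [525.7, -45.4, 39.6]
eef_rot: [3.141, 0.001, 2.745]
wrist_force: [2.7, 5.1, 1.2]
finger_gap: 33.7
finger_force: 20.0
```

```bash
python3 -m handwheel '0 0.02 -0.02 0 0.75;0 0 -0.02 0 0.75;0 0 0 0 0.75;0 0 0 0 0.75' && python3 -m handwheel '0 0 -0.02 0 0.75;0 0 0 0 0.75;0 0 0 0 0.75'
```

```text
clock: 6.25
eef_pos: [525.4, -45.0, 38.0]
eef_rot: [-3.141, 0.0, 2.745]
wrist_force: [-0.4, 0.8, 5.5]
finger_gap: 33.8
finger_force: 20.0
clock: 6.5
eef_pos: [525.5, -45.2, 37.8]
eef_rot: [-3.141, 0.001, 2.745]
wrist_force: [-3.6, -1.0, 11.1]
finger_gap: 33.7
finger_force: 20.0
```

```bash
python3 -m handwheel '0 0 0 0 0.5;0 0 0 0 0.5;0 0 0 0 0.5;0 0 0 0 0.5;0 0 0.3 0 0.5;0 0 0.7 0 0.5;0 0 0.7 0 0.5;0 0 0.6 0 0.5;0 -0.5 0 -1 0.4;0 -0.6 0 -1 0.4;0 -0.6 0 -1 0.4;0 -0.6 0 -1 0.4'
```

```text
clock: 7.5
eef_pos: [525.3, -137.8, 130.1]
eef_rot: [3.141, 0.001, 2.392]
wrist_force: [0.9, -0.5, 0.4]
finger_gap: 56.3
finger_force: 0.0
```

```bash
python3 -m handwheel '-0.01 -0.5 0 -1 0.4;-0.01 -0.5 0 -1 0.4;-0.01 -0.5 0 -1 0.4;-0.01 -0.5 0 -1 0.4;-0.01 -0.5 0 -1 0.4;-0.01 -0.5 0 -1 0.4;-0.01 -0.5 0 -1 0.4;-0.01 -0.23 0 -1 0.4;0 0 0 -1 0.4;0 0 0 -1 0.4;0 0 0 0 0.4;0 0 0 0 0.4'
python3 - <<'E'
from h import *
im,d=shot('top');im2,d2=shot('scene')
np.savez('top2.npz',im=im,d=d);np.savez('scene2.npz',im=im2,d=d2)
a=cv2.resize(im[185:245,250:310],(480,480),interpolation=cv2.INTER_CUBIC);b=cv2.resize(im2[180:240,245:305],(480,480),interpolation=cv2.INTER_CUBIC)
cv2.imwrite('pics/seat.png',cv2.resize(np.hstack([a,b]),(800,400))[:,:,::-1])
E
```

```text
clock: 8.5
eef_pos: [522.2, -286.0, 129.7]
eef_rot: [3.141, 0.0, 1.526]
wrist_force: [0.3, 0.2, 0.4]
finger_gap: 56.3
finger_force: 0.0
```

View pics/seat.png

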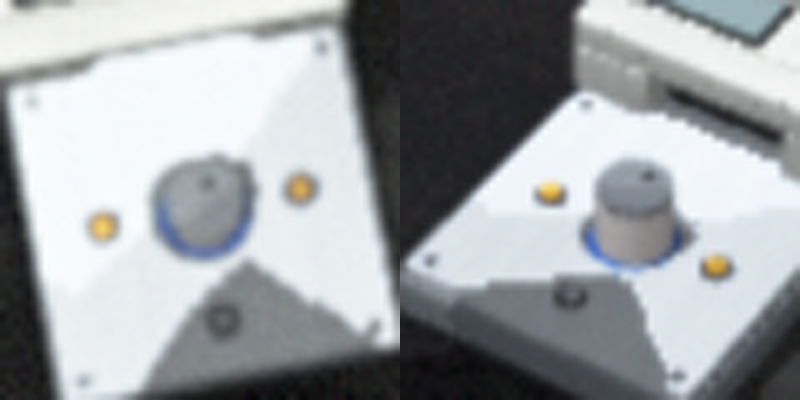

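The left half (top view) shows the cup upright in the pocket, ring sunk, cap at (205,200). The right half (scene view) confirms it, with the cap at (635,190), both plungers standing proud, and the slot behind.

```bash
python3 - <<'E'
from h import *
P=cloud('top',np.load('top2.npz')['d']);q=P[210:218,275:285].reshape(-1,3);q=q[q[:,2]>55];print('cup top',np.median(q,0),len(q))
E
python3 -m handwheel '0 0 -0.7 -0.1 0.4;0 0 -0.7 0 0.4;0 0 -0.59 0 0.4;0 0 0 0 0.4;0 0 0 0 0.4;0 0 0 0 1;0 0 0 0 1;0 0 0 0 1;0 0 0 0 1;0 0 0 0 1;0 0 0 0 1;0 0 0 0 1' 50
```

```text
cup top [526.48076101 -46.26768039  63.4389522 ] 75
clock: 9.6
eef_pos: [522.3, -286.0, 49.6]
eef_rot: [3.141, 0.0, 1.514]
wrist_force: [1.2, 0.5, -0.7]
finger_gap: 13.1
finger_force: 0.5
```

```bash
python3 -m handwheel '0 0 0 0 1;0 0 0 0 1;0 0 0.2 0 1;0 0 0.5 0 1;0 0 0.7 0 1;0 0 0.7 0 1;0 0 0 0.7 1;0 0 0 0.72 1;0 0 0 0.72 1;0 0 0 0.72 1;0 0 0 0 1;0 0 0 0 1' 50
```

```text
clock: 10.6
eef_pos: [522.0, -286.0, 133.6]
eef_rot: [-3.141, -0.0, 1.762]
wrist_force: [-0.1, -0.1, -2.4]
finger_gap: 12.0
finger_force: 50.0
```

```bash
python3 -m handwheel '-0.1 0.3 0 0 1;-0.1 0.6 0 0 1;-0.06 0.7 0 0 1;0 0.7 0 0 1;0 0.7 0 0 1;0 0.7 0 0 1;0 0.7 0 0 1;0 0.6 0 0 1;0 0.5 0 0 1;0 0.3 0 0 1;0 0.15 0 0 1;0 0 0 0 1' 50 && python3 -m handwheel '0 0 0 0 1;0 0 0 0 1;0 0 0 0 1'
python3 - <<'E'
from h import *
for n in('scene','top'):
    im,d=shot(n,n+'3.png');np.savez(n+'3.npz',im=im,d=d)
im=cv2.imread('pics/scene3.png');t=cv2.imread('pics/top3.png')
a=cv2.resize(im[140:260,220:340],(400,400),interpolation=cv2.INTER_CUBIC);b=cv2.resize(t[150:260,230:340],(400,400),interpolation=cv2.INTER_CUBIC)
cv2.imwrite('pics/pre.png',np.hstack([a,b]))
E
```

```text
clock: 11.6
eef_pos: [511.8, -47.5, 133.5]
eef_rot: [-3.142, 0.0, 1.764]
wrist_force: [-0.7, -0.7, -2.6]
finger_gap: 11.3
finger_force: 50.0
clock: 11.85
eef_pos: [511.8, -48.9, 133.4]
eef_rot: [-3.141, 0.0, 1.763]
wrist_force: [0.9, 0.2, -2.1]
finger_gap: 11.8
finger_force: 50.0
```

View pics/pre.png

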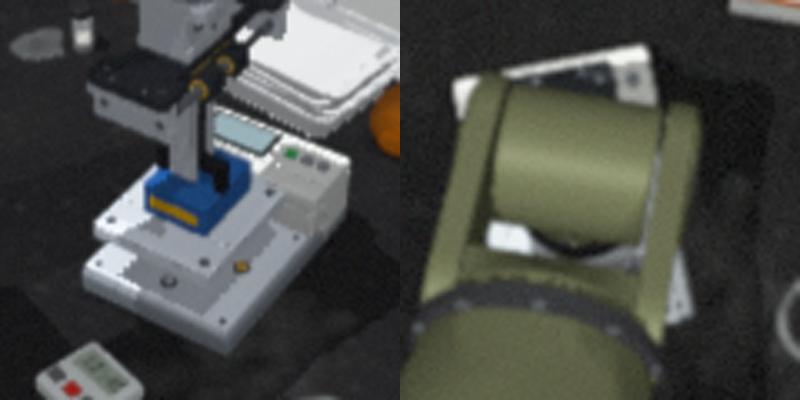

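The left half (scene view) shows the cover held level above the deck, with the yellow label at (173,212), flange corners at (95,230), (205,270) and (285,190), and the pin at (168,282) below. In the right half (top view) the arm hides the work.

Run:
```python
from h import *
def lab(f,box):
    im=np.load(f)['im'];H=cv2.cvtColor(im,cv2.COLOR_RGB2HSV).astype(int)
    m=(H[...,0]>15)&(H[...,0]<35)&(H[...,1]>110)&(H[...,2]>70)
    return blobs(m,*box)[:1]
def defr(p,o,yaw):
    c,s=np.cos(yaw),np.sin(yaw);d=p[:2]-o;return np.array([c*d[0]+s*d[1],-s*d[0]+c*d[1]]).round(1)
a=lab('scene0.npz',(325,355,255,282));b=lab('scene3.npz',(255,290,190,215));print(a,b)
for zl in (24,30):
  p=plane('scene',a[0][1],zl)[0];q=plane('scene',b[0][1],zl+83.8)[0]
  print(zl,'init rel (521.7,-287)',defr(p,np.array([521.7,-287]),np.radians(-3.1)),'now rel TCP',defr(q,np.array([511.8,-48.6]),np.radians(11)),'now rel scene pocket',defr(q,np.array([525.85,-46.9]),np.radians(11.2)))
# flange front edge ends now, top face z=97.8: white/grey face mask vs. outline
P=cloud('scene',np.load('scene3.npz')['d'])
for lo,hi,n in((92,103,'flange'),):
    m=(P[...,2]>lo)&(P[...,2]<hi);k=np.zeros(m.shape,bool);k[180:235,240:315]=m[180:235,240:315]
    w=P[k][:,:2];D=np.array([defr(x,np.array([511.8,-48.6]),np.radians(11)) for x in w])
    print(len(w),np.percentile(D,[0.5,2,98,99.5],axis=0))
```

```text
[(40, array([339.18, 267.5 ]))] [(40, array([271.35, 202.65]))]
24 init rel (521.7,-287) [-21.6   1.9] now rel TCP [-22.7   1.5] now rel scene pocket [-36.9   2.6]
30 init rel (521.7,-287) [-25.8  -1. ] now rel TCP [-28.3  -2.2] now rel scene pocket [-42.4  -1.1]
728 [[-61.6365 -57.6365]
 [-60.846  -56.9   ]
 [ 54.876   51.346 ]
 [ 58.273   52.573 ]]
```

```bash
python3 -m handwheel '0 0.022 -0.2 0.05 1;0 0 -0.3 0 1;0 0 -0.3 0 1;0 0 -0.1 0 1;0 0 0 0 1;0 0 0 0 1;0 0 0 0 1'
```

```text
clock: 12.53
eef_pos: [512.1, -47.2, 98.0]
eef_rot: [3.141, 0.0, 1.768]
wrist_force: [0.1, -0.2, -2.3]
finger_gap: 11.7
finger_force: 50.0
```

```bash
python3 -m handwheel '0.05 0.01 -0.02 0 1;0.07 0.01 0 0 1;0.07 0.01 0 0 1;0.07 0.01 0 0 1;0.05 0.01 0 0 1;0.02 0.005 0 0 1;0 0 0 0 1;0 0 0 0 1;0 0 0 0 1'
```

```text
clock: 13.28
eef_pos: [524.9, -44.9, 96.6]
eef_rot: [-3.141, -0.0, 1.768]
wrist_force: [-0.9, -0.3, -2.6]
finger_gap: 11.8
finger_force: 50.0
```

```bash
python3 -m handwheel '0 0 -0.04 0 1;0 0 -0.04 0 1;0 0 -0.03 0 1;0 0 -0.02 0 1;0 0 0 0 1;0 0 0 0 1' && python3 -m handwheel '0 0 -0.025 0 1;0 0 -0.025 0 1;0 0 0 0 1;0 0 0 0 1'
```

```text
clock: 13.78
eef_pos: [524.9, -45.0, 91.4]
eef_rot: [-3.141, -0.0, 1.768]
wrist_force: [0.5, 0.1, -2.3]
finger_gap: 11.5
finger_force: 50.0
clock: 14.12
eef_pos: [525.0, -44.9, 89.5]
eef_rot: [3.141, 0.0, 1.768]
wrist_force: [0.8, -0.9, -2.1]
finger_gap: 11.8
finger_force: 50.0
```

```bash
python3 -m handwheel '0 0 -0.025 0 1;0 0 -0.025 0 1;0 0 -0.025 0 1;0 0 0 0 1;0 0 0 0 1' && python3 -m handwheel '0 0 -0.025 0 1;0 0 -0.025 0 1;0 0 0 0 1;0 0 0 0 1'
```

```text
clock: 14.53
eef_pos: [525.4, -44.9, 86.9]
eef_rot: [3.14, 0.0, 1.768]
wrist_force: [1.1, 0.4, 5.1]
finger_gap: 12.1
finger_force: 50.0
clock: 14.87
eef_pos: [525.5, -44.9, 85.2]
eef_rot: [3.14, 0.0, 1.768]
wrist_force: [1.5, 0.9, 8.2]
finger_gap: 11.5
finger_force: 50.0
```

```bash
python3 -m handwheel '0 0 -0.025 0 1;0 0 -0.015 0 1;0 0 0 0 1;0 0 0 0 1' && python3 -m handwheel '0 0 -0.015 0 1;0 0 0 0 1;0 0 0 0 1'
```

```text
clock: 15.2
eef_pos: [525.8, -45.0, 84.0]
eef_rot: [3.139, 0.001, 1.768]
wrist_force: [-0.0, 1.1, 12.6]
finger_gap: 11.7
finger_force: 50.0
clock: 15.45
eef_pos: [525.7, -44.9, 83.6]
eef_rot: [3.139, 0.001, 1.768]
wrist_force: [-2.4, 1.1, 15.7]
finger_gap: 11.8
finger_force: 50.0
```

```bash
python3 -m handwheel '0 0 -0.015 0 1;0 0 0 0 1;0 0 0 0 1;0 0 0 0 1'
python3 - <<'E'
from h import *
im,d=shot('scene','fin.png');s=read_state();print(s['wrist_force'],s['moment'],s['eef_pos'])
cv2.imwrite('pics/finc.png',cv2.resize(im[140:260,220:350],None,fx=5,fy=5,interpolation=cv2.INTER_CUBIC)[:,:,::-1])
P=cloud('scene',d)
m=(abs(P[...,2]-48)<5);k=np.zeros(m.shape,bool);k[185:250,225:320]=m[185:250,225:320]
w=P[k];w=w[(abs(w[:,2]-np.median(w[:,2]))<3)];A=np.c_[w[:,:2]-w[:,:2].mean(0),np.ones(len(w))];print('flange plane slope,z',np.linalg.lstsq(A,w[:,2],rcond=None)[0],len(w))
E
```

```text
clock: 15.78
eef_pos: [525.7, -44.8, 83.5]
eef_rot: [3.139, 0.0, 1.768]
wrist_force: [-5.0, 3.5, 22.1]
finger_gap: 11.4
finger_force: 50.0
[-5.89133826  3.5621269  21.39402291] [ 0.5859892   1.11730521 -0.02136447] [525.66000722 -44.80142173  83.48322896]
flange plane slope,z [1.49328975e-03 8.08568752e-04 4.71896364e+01] 640
```

View pics/finc.png

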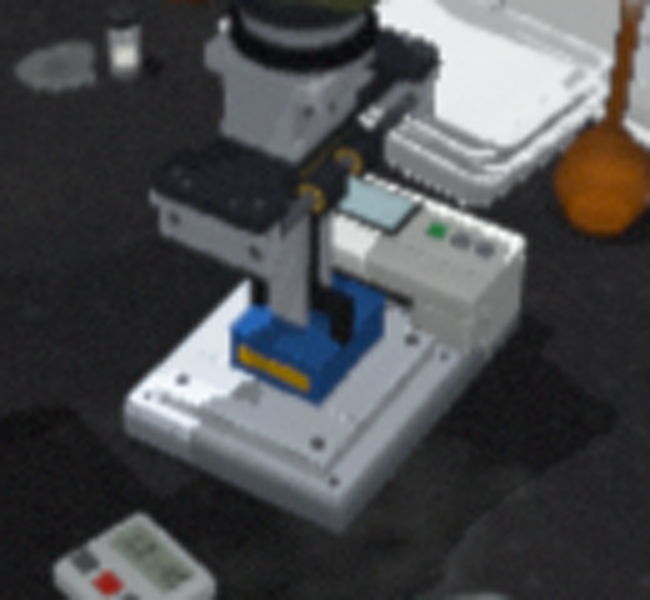

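The final picture shows the cover shut flat on the deck, tongue under the console lip, fingers on the handle at (290,290). The flange plane is level (slopes about 0.001), and a further 6 N gave only 0.1 mm of travel, so it is bottomed at about 22 N.

```bash
python3 -c "
from cell import *
print(sign_off())"
```

```text
the job is handed in; nothing more can be done
None
```

I handed the job in at about 16 s: the cup stands in the pocket, and the cover is on its pin, pressed flat on the deck at about 22 N with the gripper still holding it. I judged the plungers pressed from the force and the level flange, since the interface gives no direct plunger reading.

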